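# Vent a toner cartridge under its bayonet cap

## Task

Slide the toner cartridge fully home into the well of the refill station, neck up. Then put the white bayonet cap over it with its two lugs through the two slots until it sits fully down in the collar, and twist the cap clockwise (seen from above), against its return spring, to the green half-way mark at about 30 degrees; stop there, well short of the lock click. Finish still holding the cap in the gripper at that mark, since it springs back if let go, and leave the stapler, the sticky notes and the staple box alone.

Things in the scene. Friction and masses are not known exactly. Their poses are not given: they have to be found in the camera images.
- station: Fixed refill station: grey tower, 76 mm diameter, on a black foot (110 mm diameter); black dial ring (103 mm diameter, top at z = 67 mm); on top a white collar ring, top at z = 83 mm. Origin: centre of the underside, on the worktop; z up along the well's axis; the collar's two slots lie along +x and -x.
- well_floor (a point): Centre of the well's floor, 8 mm above the station's underside. The well is a round bore, 38.4 mm diameter, from here up to its mouth at z = 68 mm in the station's frame.
- collar_seat (a point): On the axis at the well's mouth (station z = 68 mm): the fully seated cap's underside rests here. Above it a blue flange (z = 78 to 83 mm) has a round opening, 52 mm diameter, with two slots 15 mm wide reaching 33.5 mm from the axis. Below the flange the lugs run in a channel 10 mm high, 33.5 mm radius; from the slots they turn clockwise only.
- half_mark (a point): Green half-way mark on the dial ring: 30 degrees clockwise (seen from above) of the +x slot, 44 mm from the axis; a second one lies opposite. White marks stand at the slots, red ones (locked) at 60 degrees. A sprung pawl (small red pin at the collar's side) makes the lock click: resistance grows from about 0.9 rad of cap turn, and it snaps over at about 1.0 rad.
- cartridge: Loose toner cartridge, standing upright: black cylinder with an orange band, 36 mm diameter, 58.5 mm high, foot chamfered 4 mm; on it an orange neck to grip, 22 mm diameter, up to z = 103 mm. About 0.16 kg. Origin: centre of the underside; z up. Fully home it stands on the well's floor and its neck rises 28 mm above the collar's top.
- cap: Loose white bayonet cap, upright, 0.08 kg. Origin: centre of underside. Hollow skirt, 48 mm diameter, open below (inside 38 mm wide, 47 mm high: goes over the neck), top at z = 52 mm. Grip bar on it along x: 46 long, 18 thick, z = 51 to 82 mm, red stripes. Two red lugs along +x and -x, 10 wide, z = 1 to 7 mm, 29 mm from axis plus 3 mm wide nub out to 31.5 mm. Either way round fits.
- drive (a joint): Sprung ring in the collar, pushed round by the cap's lugs. Radians, 0 at rest, growing as the cap turns clockwise seen from above; lags the cap's angle from the slots by about 0.09 rad (play). Its spring takes about 0.06 N m at 0.45 rad and turns the cap back if let go. The lock click comes at about 0.92.
- stapler: Black desk stapler lying at the left, 36 x 141 x 49 mm, origin under its centre. Bystander.
- sticky_notes: Yellow block of sticky notes, 50 x 50 x 24 mm, origin under its centre. Bystander.
- staple_box: Green card box of staples, 42 x 68 x 19 mm, origin under its centre. Bystander.
Things that resemble listed ones, but are neither listed nor needed, are in the scene too. Of the things that look like the cartridge, the largest one is meant.

How it is judged:
By the outcome, as a careful person would: the job done as asked, in the order asked, and still so for the second after the job is handed in, while the arm keeps its last pose, push and grip.
It also fails if it takes over 58 s, if anything falls off the work surface, if the arm or the gripper's body presses on something with over 40 N, if the wrist force passes 120 N, or if a joint passes its speed limit or range.

## Robot

A 7-joint arm with a two-finger parallel gripper is mounted at the origin on a cart in front of the work surface, level with it; the furniture and walls round the work are solid. World frame = base frame: x ahead of the robot, y to its left, z up, the work surface at z = 0. Lengths are in m, angles in rad, forces in N, time in s.
With the tool pointing down it reaches from about 0.425 to 0.875 m from the base axis. Payload 8.4 kg.
Tool frame: the origin (TCP) lies midway between the tips of the shut fingers; the grasp point (between the pads) lies 19 mm behind it; x points along the fingers, y is the direction in which the jaws open and shut, and the axes are right-handed (so a half turn about x gives the same grasp; the last joint's range is limited). The gripper opens to 85 mm and grips with 20 to 120 N. Pads are 22 mm wide; open, the fingers measure 114 mm over their backs; the gripper's body (76 mm by 85 mm) begins 54 mm behind the grasp point. The pads swing forward as they close: fully open they stand 13 mm farther back than shut.
Start: joints at [1.038, 0.333, 0.04, 1.465, -0.013, 1.343, -0.059], TCP at [0.273, -0.59, 0.231] pointing down, gripper open.
Joint ranges: [-2.58, 2.58], [-0.38, 2.09], [-1.3, 1.39], [0.25, 2.4], [-1.5, 4.64], [0.08, 2.09], [-2.65, 2.65]. Speed limits (rad/s): [2.22, 2.22, 2.79, 2.79, 3.14, 3.14, 3.14].

## Interface

Orientations are given as a unit quaternion [x, y, z, w].
In Python, from rig import arm gives the robot as it stands.
- The arm moves only by the tool drive_tool, never from a script. Its argument "steps" is one flat list of numbers, 5 for each row, row after row: the shift along the tool's x, y, z as a fraction of full scale, then the turn about the tool's x as a fraction of full scale, then the opening, from 0 (shut) to 1 (fully open). In form: [dx, dy, dz, roll, jaw, dx, dy, dz, roll, jaw, ...]. A call has 1 to 10 rows; each row shifts and turns the commanded pose from where the row before left it, along the tool's axes as they then stand; what a row does not reach is not made up. Full scale, the value 1, is 0.25 m for a shift and 90 degrees for a turn. A row lasts 1/10 s, in which the tool goes at most 50 mm and 8.59 degrees, less where a joint would pass 70% of its speed; a pose out of reach is approached as far as the arm can. A call with a number of a shift or a turn outside -1 to 1 is refused whole. A call with a gripper value outside its range is refused whole. The fingers move at their own pace and stop on an object; "squeeze" is the grip in N (left out, the last holds). Time passes only in rows, so rows that do not move let the fingers close. It gives the time, the measured TCP pose, the force and the opening at its end, in the units of the state.
- arm.state(): the state, without advancing time (a new reading comes with each control period).
- arm.capture(name): name is "side" or "top" or "wrist"; returns a dict with "pixels" (420x560x3 uint8, red, green, blue), "mtx" (3x3 intrinsics, pixels), "camera_from_world" (4x4, takes a point from world to camera coordinates); the wrist camera has in their place "tool_from_camera" (4x4, takes a point from camera to tool coordinates, whose origin is the TCP and whose axes are the tool frame's). Camera axes: x right, y up, looking along -z (the intrinsics and any distortion apply to the point x, -y, -z); pixel columns grow to the right and rows downward; lengths in m; the calibration is good to about 2 mm. A picture is of the moment at which its call begins: read the wrist's pose just before it. There is no depth.
- arm.hand_in(): hands the job in, once; it reports no verdict.
The state is a dict: "t": time; "qpos": joint angles; "qd": joint speeds; "effort": joint torques, N m; "ee_pos": TCP position; "tcp_rot": TCP orientation; "contact_force": force on the tool from outside, world axes, zero at the start; "ft_torque": the same for the moment, N m; "gripper_width": finger opening in m.
Only numpy, scipy, OpenCV 4.12 (cv2) and the standard library are available. Lean on these libraries where they do the work, as an engineer would, in place of code of your own. Each camera call takes 0.05 s, during which the arm holds its last target.

## Working session

There is one attempt and no reset: what is moved stays moved. The work goes in short steps, Python scripts to look and compute and a tool call to move; the robot and the scene stay as the last step left them, time stands still between calls to the robot, and variables do not carry over. Pictures are saved under pics/ and viewed, and the job is handed in when it is done.

Besides the shell and the picture viewer there is one more tool, called after ">>>" as a command line: name --argument value ..., lists and objects as JSON in quotes. drive_tool: Moves the arm, as the interface text tells. Shift numbers are shares of 0.25 m and turn numbers shares of 90 degrees, none past 1 either way. Its arguments: {"type":"object","properties":{"steps":{"type":"array"},"squeeze":{"type":"number"}},"required":["steps"]}

```bash
ls; mkdir -p pics
python3 - <<'E'
from rig import arm
import cv2,numpy as np,pickle
s=arm.state();print(s)
d={}
for n in["side","top","wrist"]:
    c=arm.capture(n);d[n]=c
    cv2.imwrite(f"pics/{n}0.png",c["pixels"][:,:,::-1]);print(n,{k:v for k,v in c.items() if k!='pixels'})
pickle.dump(d,open("c0.pkl","wb"))
E
```

```text
pics
{'t': 0.0, 'qpos': array([ 1.03782572,  0.33393076,  0.03987815,  1.46626394, -0.01337563,
        1.34328349, -0.05850374]), 'qd': array([-0.00063019, -0.00141873, -0.00057517,  0.00141355,  0.00142569,
       -0.00093637,  0.00105975]), 'effort': array([-6.94155060e-04, -6.58561206e+01,  1.36514179e+00, -4.05566168e+01,
        1.67771440e-02,  1.22542708e-02,  1.35742673e-05]), 'ee_pos': array([ 0.27296827, -0.589413  ,  0.23041208]), 'tcp_rot': array([-0.6903725 , -0.1527018 ,  0.69071198, -0.15160778]), 'contact_force': array([ 0.37457223, -0.28379305,  0.58493276]), 'ft_torque': array([ 0.02870615,  0.04256481, -0.02824192]), 'gripper_width': 0.085351565973561}
side {'mtx': array([[466.21024105,   0.        , 279.2967736 ],
       [  0.        , 466.21024105, 210.67936661],
       [  0.        ,   0.        ,   1.        ]]), 'camera_from_world': array([[-0.99664607, -0.07997324,  0.01734617,  0.54106545],
       [ 0.06431931, -0.63449715,  0.77024437, -0.02252499],
       [-0.05059284,  0.76877672,  0.63751292, -1.28826123],
       [ 0.        ,  0.        ,  0.        , 
[... 280 characters left out ...]
5373, -0.10150008,  0.23138176, -0.50904208],
       [-0.22950887,  0.0299192 ,  0.97284661, -0.79107363],
       [ 0.        ,  0.        ,  0.        ,  1.        ]])}
wrist {'mtx': array([[342.21560726,   0.        , 282.26781016],
       [  0.        , 342.21560726, 209.95543171],
       [  0.        ,   0.        ,   1.        ]]), 'tool_from_camera': array([[-5.72876895e-04,  2.88515928e-01, -9.57474925e-01,
        -1.43200388e-01],
       [ 9.99999812e-01,  3.74213164e-04, -4.85558751e-04,
        -1.01706758e-03],
       [ 2.18208287e-04, -9.57475023e-01, -2.88516088e-01,
        -7.24680283e-02],
       [ 0.00000000e+00,  0.00000000e+00,  0.00000000e+00,
         1.00000000e+00]])}
```

View pics/side0.png

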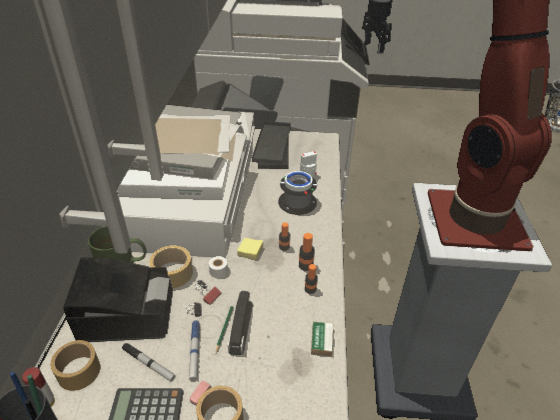

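View pics/top0.png

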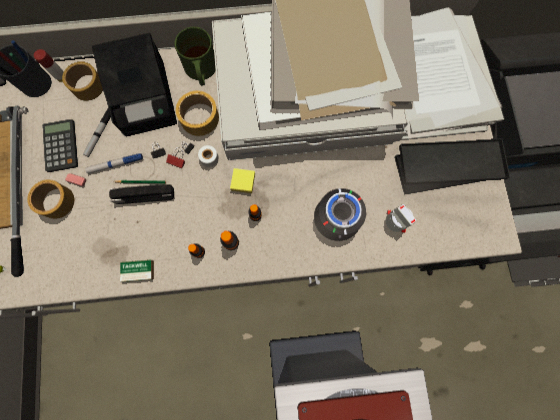

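View pics/wrist0.png

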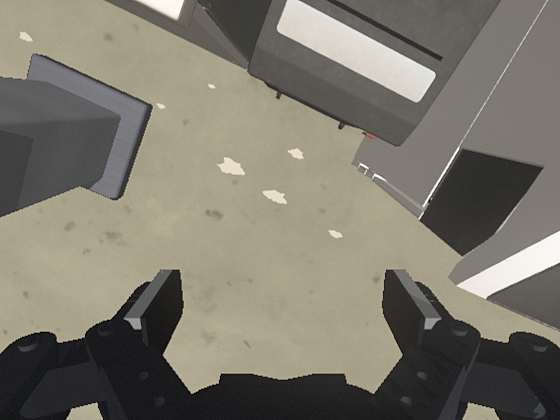

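The lookalikes for the cartridge are the orange-necked bottles at top-view px (254,212), (229,240) and (196,250). The cap is at (402,217) and the station at (341,212). Next I'll crop close and measure.

```bash
cat > h.py <<'E'
import numpy as np,cv2,pickle
from scipy.spatial.transform import Rotation as R
def ray(c,u,v,T=None):
    K=c["mtx"];d=np.array([(u-K[0,2])/K[0,0],-(v-K[1,2])/K[1,1],-1.])
    if T is None: T=np.linalg.inv(c["camera_from_world"])
    return T[:3,3],T[:3,:3]@d
def atz(c,u,v,z,T=None):
    o,d=ray(c,u,v,T);return o+d*(z-o[2])/d[2]
def proj(c,P,T=None):
    if T is None: T=np.linalg.inv(c["camera_from_world"])
    p=(np.asarray(P,float)-T[:3,3])@T[:3,:3];K=c["mtx"]
    return np.stack([K[0,2]-K[0,0]*p[...,0]/p[...,2],K[1,2]+K[1,1]*p[...,1]/p[...,2]],-1)
def wT(s,c):
    W=np.eye(4);W[:3,:3]=R.from_quat(s["tcp_rot"]).as_matrix();W[:3,3]=s["ee_pos"];return W@c["tool_from_camera"]
def tri(c1,p1,c2,p2):
    o1,d1=ray(c1,*p1);o2,d2=ray(c2,*p2);d1/=np.linalg.norm(d1);d2/=np.linalg.norm(d2)
    a=np.linalg.lstsq(np.stack([d1,-d2],1),o2-o1,rcond=None)[0]
    x=o1+a[0]*d1;y=o2+a[1]*d2;return (x+y)/2,np.linalg.norm(x-y)
E
python3 - <<'E'
from h import *
d=pickle.load(open("c0.pkl","rb"))
t=d["top"];s=d["side"]
a=cv2.resize(t["pixels"][170:270,170:430],None,fx=3,fy=3,interpolation=cv2.INTER_CUBIC)
cv2.imwrite("pics/topcrop.png",a[:,:,::-1])
a=cv2.resize(s["pixels"][140:300,200:360],None,fx=3.7,fy=3.7,interpolation=cv2.INTER_CUBIC)
cv2.imwrite("pics/sidecrop.png",a[:,:,::-1])
for p in [(254,207),(229,234),(196,246)]: print(p,atz(t,*p,.09))
print("cap",atz(t,404,214,.08),"st",atz(t,344,209,.083))
print(R.from_quat([-0.6903725 , -0.1527018 ,  0.69071198, -0.15160778]).as_matrix())
E
```

```text
(254, 207) [0.51683702 0.16063849 0.09      ]
(229, 234) [0.46549875 0.21695566 0.09      ]
(196, 246) [0.44789961 0.28573286 0.09      ]
cap [ 0.47106975 -0.15242171  0.08      ] st [ 0.4943977 -0.0273108  0.083    ]
[[-8.01771337e-04  4.20276872e-01 -9.07395563e-01]
 [ 1.40762705e-03 -9.07394481e-01 -4.20277615e-01]
 [-9.99998688e-01 -1.61424108e-03  1.35929794e-04]]
```

View pics/topcrop.png

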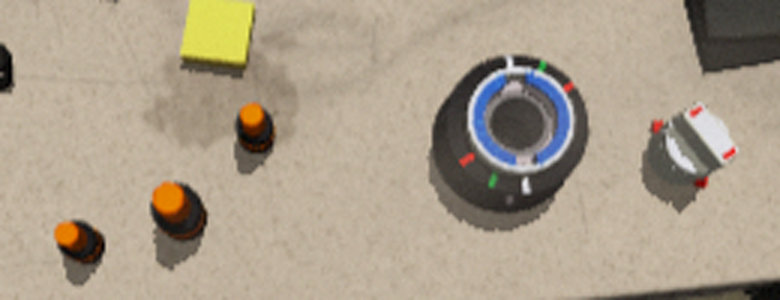

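View pics/sidecrop.png

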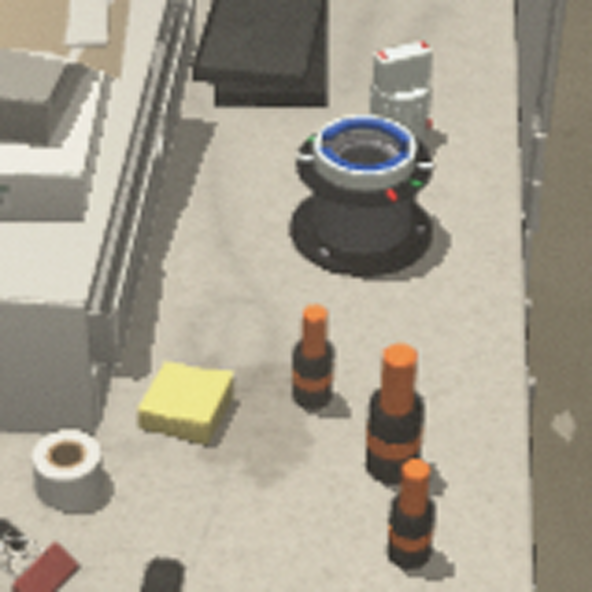

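The middle bottle (side crop, about px 400,415) is clearly the largest, so that's the cartridge. It sits at about (0.465, 0.217). Now I'll hover over the cap, station and cartridge for wrist views, starting with the cap.

>>> drive_tool --steps '[0, -0.126, -0.146, 0, 1, 0, -0.126, -0.146, 0, 1, 0, -0.126, -0.146, 0, 1, 0, -0.126, -0.146, 0, 1, 0, -0.126, -0.146, 0, 1, 0, -0.126, -0.146, 0, 1, 0, -0.126, -0.146, 0, 1, 0, -0.126, -0.146, 0, 1, 0, -0.126, -0.146, 0, 1, 0, -0.126, -0.146, 0, 1]'

```text
t: 1.15
ee_pos: [0.4723, -0.1487, 0.2314]
tcp_rot: [0.691, 0.152, -0.691, 0.152]
contact_force: [1.2, -0.2, -0.8]
gripper_width: 0.0855
```

>>> drive_tool --steps '[0, 0, 0, -0.09, 1, 0, 0, 0, -0.09, 1, 0, 0, 0, -0.09, 1, 0, 0, 0, -0.09, 1, 0, 0, 0, -0.09, 1, 0, 0, 0, -0.07, 1, 0, 0, 0, 0, 1, 0, 0, 0, 0, 1]'

```text
t: 1.95
ee_pos: [0.4719, -0.1505, 0.2312]
tcp_rot: [-0.574, -0.413, 0.574, -0.413]
contact_force: [-0.9, 0.4, -0.3]
gripper_width: 0.0854
```

```bash
cat > shot.py <<'E'
import sys
from rig import arm
from h import *
n=sys.argv[1];cam=sys.argv[2] if len(sys.argv)>2 else "wrist"
s=arm.state();c=arm.capture(cam);pickle.dump((s,c),open(n+".pkl","wb"))
cv2.imwrite(f"pics/{n}.png",c["pixels"][:,:,::-1])
r=R.from_quat(s["tcp_rot"]).as_matrix()
print("t",s["t"],"pos",s["ee_pos"].round(4),"jawaz",np.degrees(np.arctan2(r[1,1],r[0,1])).round(2),"x",r[:,0].round(3),"F",s["contact_force"].round(1),"w",round(s["gripper_width"],4),"q",s["qpos"].round(2))
E
python3 shot.py w1
```

```text
t 1.95 pos [ 0.4719 -0.1505  0.2312] jawaz -18.55 x [-0.  0. -1.] F [-0.9  0.4 -0.3] w 0.0854 q [ 0.56  0.04 -0.35  1.82  0.01  1.29 -0.11]
```

View pics/w1.png

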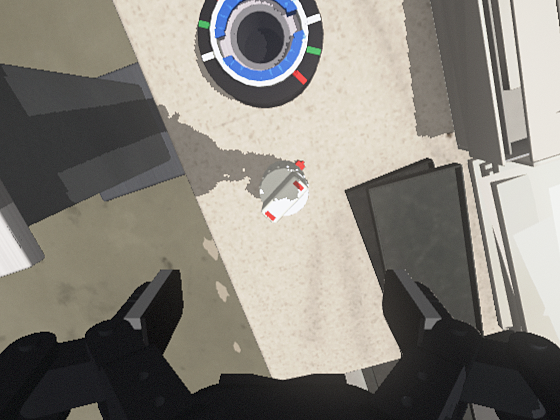

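The cap is at px (284,200), with its bar stripes at about (299,186) and (270,215). The station's white marks are at (313,19) and (209,57). I'll crop for detail.

Run:
```python
from h import *
s,c=pickle.load(open("w1.pkl","rb"))
im=c["pixels"][:,:,::-1]
cv2.imwrite("pics/w1cap.png",cv2.resize(im[150:230,240:330],None,fx=7,fy=7,interpolation=cv2.INTER_CUBIC))
cv2.imwrite("pics/w1st.png",cv2.resize(im[0:115,185:335],None,fx=5,fy=5,interpolation=cv2.INTER_CUBIC))
```

```text
(no output)
```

View pics/w1cap.png

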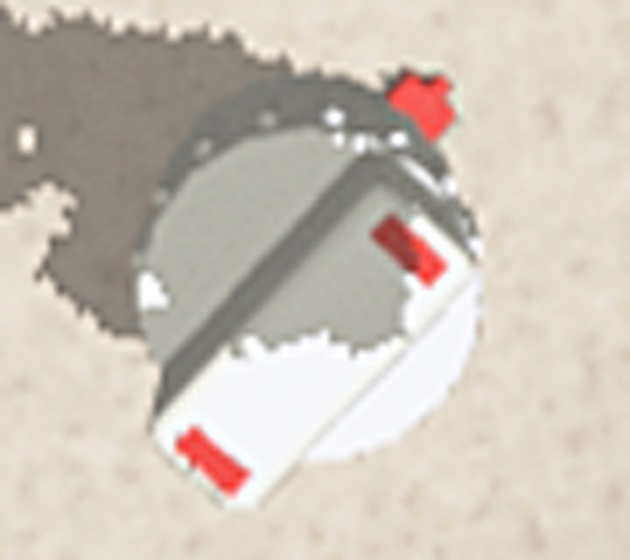

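View pics/w1st.png

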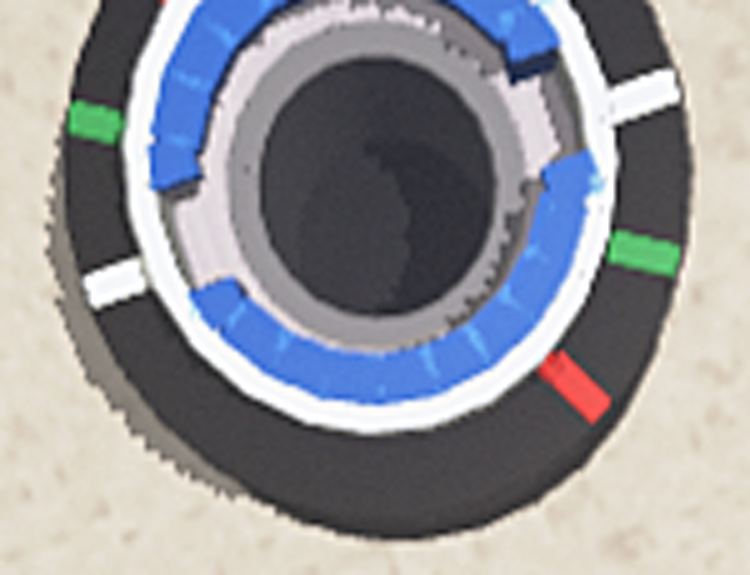

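Run:
```python
from h import *
s,c=pickle.load(open("w1.pkl","rb"));T=wT(s,c)
a,b=atz(c,298.4,185.7,.082,T),atz(c,270.3,216,.082,T)
az=lambda d:np.degrees(np.arctan2(d[1],d[0]))
print("cap",(a+b)/2,np.linalg.norm(a-b),az(a-b),"lug",atz(c,300.3,165,.006,T))
a,b=atz(c,314,19.4,.067,T),atz(c,208,56.8,.067,T)
print("st",(a+b)/2,np.linalg.norm(a-b),az(a-b))
```

```text
cap [ 0.47009341 -0.15676155  0.082     ] 0.03727936637833222 29.665670130117455 lug [ 0.49327091 -0.14385991  0.006     ]
st [ 0.49392442 -0.02414844  0.067     ] 0.0911700980001221 -0.9028920739885072
```

>>> drive_tool --steps '[0, -0.026, -0.17, 0, 1, 0, -0.026, -0.17, 0, 1, 0, -0.026, -0.17, 0, 1, 0, 0, 0, -0.065, 1, 0, 0, 0, -0.065, 1, 0, 0, 0, -0.065, 1, 0, 0, 0, 0, 1, 0, 0, 0, 0, 1]'

```text
t: 2.8
ee_pos: [0.4936, -0.0234, 0.2313]
tcp_rot: [-0.505, -0.495, 0.505, -0.495]
contact_force: [0.5, 0.3, -0.2]
gripper_width: 0.0853
```

```bash
python3 shot.py w2
python3 - <<'E'
from h import *
s,c=pickle.load(open("w2.pkl","rb"));T=wT(s,c)
p=proj(c,np.array([.494,-.024,.083]),T);print(p)
im=c["pixels"][:,:,::-1];u,v=p.astype(int)
print(u-75,v-65);cv2.imwrite("pics/w2st.png",cv2.resize(im[v-65:v+65,u-75:u+75],None,fx=5,fy=5,interpolation=cv2.INTER_CUBIC))
E
```

```text
t 2.8 pos [ 0.4936 -0.0234  0.2313] jawaz -1.05 x [-0.  0. -1.] F [ 0.5  0.3 -0.2] w 0.0853 q [ 0.43  0.04 -0.48  1.81  0.02  1.29 -0.08]
[284.26394036 195.24977719]
209 130
```

View pics/w2st.png

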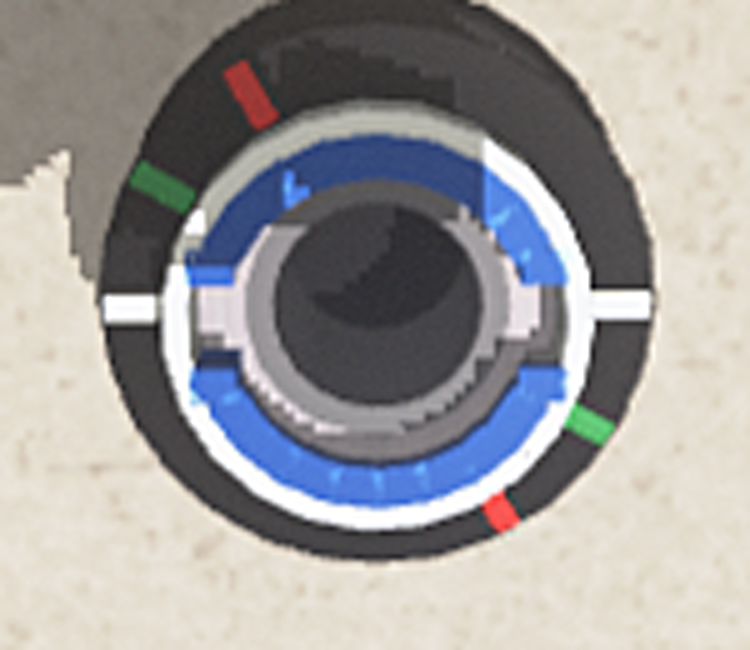

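Run:
```python
from h import *
s,c=pickle.load(open("w2.pkl","rb"));T=wT(s,c)
f=lambda x,y,z:atz(c,209+x/5,130+y/5,z,T)
a,b=f(622,304,.067),f(131,309,.067)
print("marks",(a+b)/2,np.linalg.norm(a-b),np.degrees(np.arctan2(*(a-b)[1::-1])))
g=[f(590,427,.067),f(162,187,.067)];print("green",sum(g)/2,np.linalg.norm(g[0]-g[1]),np.degrees(np.arctan2(*(g[0]-g[1])[1::-1])))
# predicted outlines fit: project circles at candidate center
from scipy.optimize import least_squares
for nm,z,r,pts in [("blue/white",.083,None,[(162,314),(592,314),(377,100),(377,528)]),("mouth",.068,.0192,[(272,305),(482,305),(377,205),(377,405)]),("dial",.067,.0515,[(97,300),(655,300),(377,562)])]:
    P=np.array([f(x,y,z) for x,y in pts]);
    q=least_squares(lambda p:np.hypot(P[:,0]-p[0],P[:,1]-p[1])-p[2],[.494,-.024,.04]).x;print(nm,q)
```

```text
marks [ 0.49411213 -0.02433458  0.067     ] 0.09068906904405227 -0.47492393795757076
green [ 0.49485309 -0.02492044  0.067     ] 0.09135794596492705 -31.00561265521976
blue/white [ 0.4941325  -0.0232452   0.03819103]
mouth [ 0.49421673 -0.02413406  0.01912176]
dial [ 0.49405211 -0.02361     0.05147464]
```

>>> drive_tool --steps '[0, -0.027, -0.192, 0, 1, 0, -0.027, -0.192, 0, 1, 0, -0.027, -0.192, 0, 1, 0, -0.027, -0.192, 0, 1, 0, -0.027, -0.192, 0, 1, 0, 0, 0, -0.08, 1, 0, 0, 0, -0.08, 1, 0, 0, 0, -0.08, 1, 0, 0, 0, -0.06, 0.6, 0, 0, 0, 0, 0.6]'

```text
t: 3.85
ee_pos: [0.4632, 0.217, 0.2313]
tcp_rot: [0.374, 0.6, -0.374, 0.6]
contact_force: [0.0, 0.5, -0.2]
gripper_width: 0.0594
```

```bash
python3 shot.py w3
```

```text
t 3.85 pos [0.4632 0.217  0.2313] jawaz 26.14 x [-0.  0. -1.] F [ 0.   0.5 -0.2] w 0.0594 q [ 0.18  0.11 -0.75  1.77  0.08  1.3  -0.13]
```

View pics/w3.png

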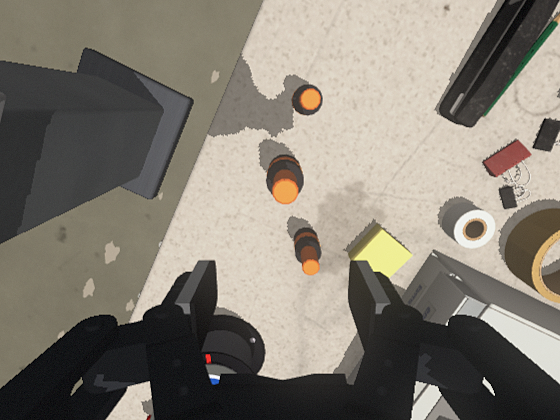

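The large bottle's neck top is at px (286,191), with the small ones at (310,98) and (310,267).

Run:
```python
from h import *
s,c=pickle.load(open("w3.pkl","rb"));T=wT(s,c)
im=c["pixels"];h=cv2.cvtColor(im,cv2.COLOR_RGB2HSV)
m=cv2.inRange(h,(8,180,180),(20,255,255));n,l,st,ce=cv2.connectedComponentsWithStats(m)
for i in range(1,n):
    if st[i,4]>80: print(st[i],ce[i],atz(c,*ce[i],.103,T),atz(c,*ce[i],.08,T))
cv2.imwrite("pics/w3c.png",cv2.resize(im[:,:,::-1][140:220,250:330],None,fx=6,fy=6,interpolation=cv2.INTER_CUBIC))
```

```text
(no output)
```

View pics/w3c.png

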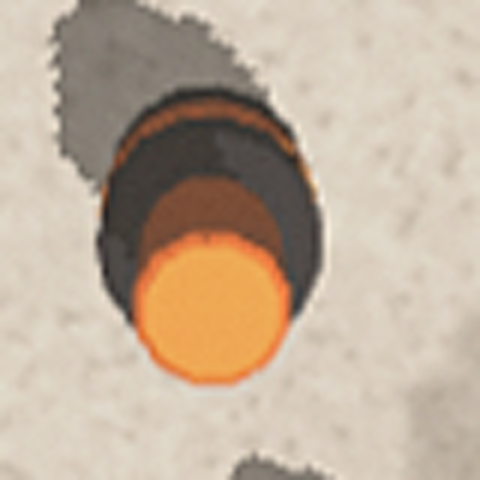

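Run:
```python
from h import *
s,c=pickle.load(open("w3.pkl","rb"));T=wT(s,c)
p=atz(c,285.5,191.5,.103,T);print(p,np.linalg.norm(atz(c,272.3,191.5,.103,T)-atz(c,298.7,191.5,.103,T)))
r=R.from_quat(s["tcp_rot"]).as_matrix();print("tool shift",(p-s["ee_pos"])@r)
print("small",[atz(c,*q,.08,T) for q in[(310,98),(310,267)]])
```

```text
[0.46105137 0.22512836 0.103     ] 0.021533871933516913
tool shift [ 0.12832989  0.00161832 -0.00825263]
small [array([0.44691873, 0.29952566, 0.08      ]), array([0.51711266, 0.16449418, 0.08      ])]
```

Run:
```python
from h import *
d=pickle.load(open("c0.pkl","rb"));t=d["top"];s=d["side"]
P=(170+168/3,170+197/3-1.5);print(atz(t,*P,.103));S=(200+400/3.7,140+354/3.7);print(atz(s,*S,.103),tri(t,P,s,S))
for q in [(.461,.225,.103),(.494,-.024,.083)]: print(proj(t,np.array(q)),proj(s,np.array(q)))
```

```text
[0.46355916 0.2217122  0.103     ]
[0.46004123 0.22672007 0.103     ] (array([0.46202297, 0.22237106, 0.09963946]), np.float64(0.004222341741880472))
[224.47042253 235.58408582] [307.71586704 235.14272258]
[342.47276862 209.34312055] [298.28413934 178.44874623]
```

>>> drive_tool --steps '[0, 0.006, -0.033, 0, 0.6, 0.1, 0, 0, 0, 0.6, 0.15, 0, 0, 0, 0.6, 0.15, 0, 0, 0, 0.6, 0.13, 0, 0, 0, 0.6, 0.083, 0, 0, 0, 0.6, 0, 0, 0, 0, 0.6, 0, 0, 0, 0, 0.6]'

```text
t: 4.7
ee_pos: [0.4609, 0.2259, 0.0786]
tcp_rot: [0.374, 0.6, -0.374, 0.6]
contact_force: [0.1, 0.1, 1.0]
gripper_width: 0.0517
```

```bash
python3 shot.py w4;python3 shot.py s4 side
```

```text
t 4.7 pos [0.4609 0.2259 0.0786] jawaz 26.15 x [-0.     0.001 -1.   ] F [0.1 0.1 1. ] w 0.0517 q [ 0.11  0.28 -0.73  1.94  0.22  1.   -0.26]
t 4.75 pos [0.4614 0.226  0.0793] jawaz 26.16 x [ 0.001  0.001 -1.   ] F [ 0.4  0.4 -0. ] w 0.0511 q [ 0.11  0.28 -0.73  1.94  0.22  1.   -0.26]
```

View pics/w4.png

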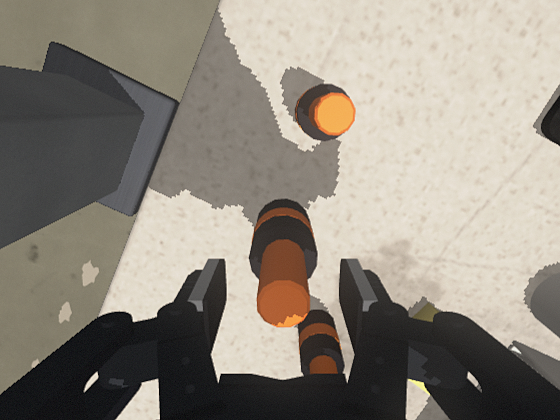

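View pics/s4.png

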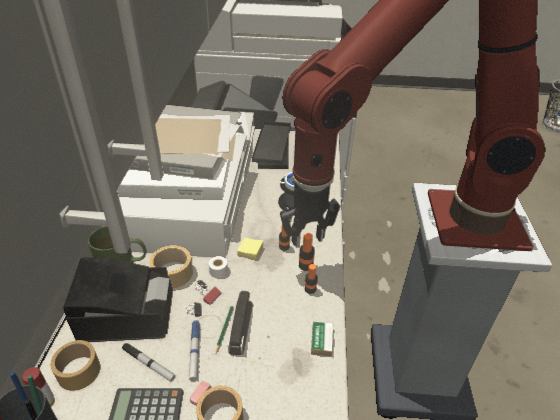

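Run:
```python
from h import *
s,c=pickle.load(open("w4.pkl","rb"));T=wT(s,c);r=R.from_quat(s["tcp_rot"]).as_matrix()
for q in[(283,302),(283,328)]:
    p=atz(c,*q,.103,T);print(p,(p-s["ee_pos"])@r)
print(proj(c,s["ee_pos"]+np.array([0,0,.024]),T))
cv2.imwrite("pics/w4c.png",cv2.resize(c["pixels"][190:350,180:390,::-1],None,fx=3.6,fy=3.6,interpolation=cv2.INTER_CUBIC))
```

```text
[0.45980949 0.22615196 0.103     ] [-0.02436485 -0.00081342 -0.00074812]
[0.4650906  0.21540609 0.103     ] [-0.02437195 -0.00080863  0.01122534]
[285.04751685 303.12274594]
```

View pics/w4c.png

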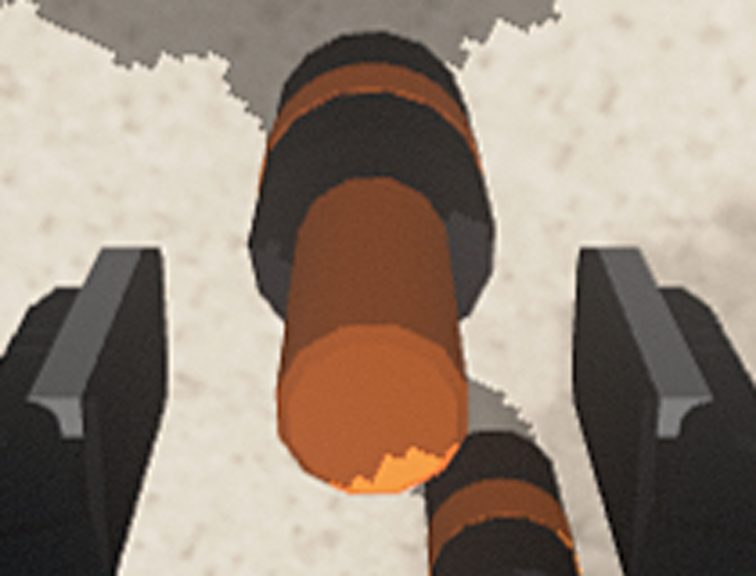

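The neck is centred between the pads to within about 1 mm. Closing the gripper, then lifting.

>>> drive_tool --steps '[0, 0, 0, 0, 0.1, 0, 0, 0, 0, 0.1, 0, 0, 0, 0, 0.1, 0, 0, 0, 0, 0.1, 0, 0, 0, 0, 0.1, 0, 0, 0, 0, 0.1, 0, 0, 0, 0, 0.1]' --squeeze 50

```text
t: 5.5
ee_pos: [0.4617, 0.2254, 0.0792]
tcp_rot: [0.374, 0.6, -0.373, 0.601]
contact_force: [-1.2, -0.1, 6.2]
gripper_width: 0.0205
```

>>> drive_tool --steps '[-0.1, 0, 0, 0, 0.1, -0.15, 0, 0, 0, 0.1, -0.15, 0, 0, 0, 0.1, -0.1, 0, 0, 0, 0.1, 0, 0, 0, 0, 0.1]'

```text
t: 6.0
ee_pos: [0.4626, 0.2262, 0.207]
tcp_rot: [0.375, 0.599, -0.372, 0.602]
contact_force: [-0.0, 0.5, -1.8]
gripper_width: 0.0201
```

```bash
python3 shot.py w5; python3 shot.py s5 side
```

```text
t 6.0 pos [0.4626 0.2262 0.207 ] jawaz 26.19 x [ 0.006  0.002 -1.   ] F [-0.   0.5 -1.8] w 0.0201 q [ 0.17  0.13 -0.76  1.8   0.1   1.25 -0.16]
t 6.05 pos [0.4617 0.2255 0.2048] jawaz 26.18 x [ 0.003  0.001 -1.   ] F [-0.5  0.1 -2.5] w 0.0202 q [ 0.17  0.13 -0.76  1.8   0.1   1.24 -0.16]
```

View pics/w5.png

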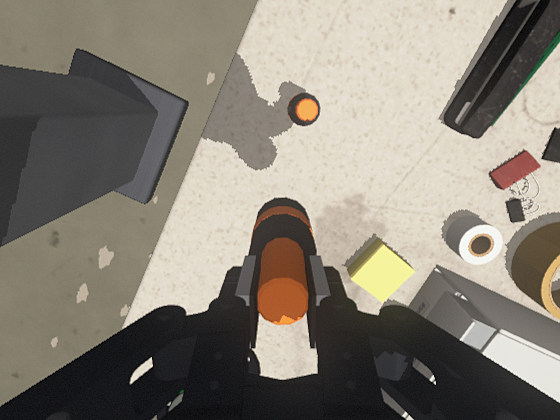

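>>> drive_tool --steps '[0, -0.034, 0.1, 0, 0.1, 0, -0.054, 0.159, 0, 0.1, 0, -0.054, 0.159, 0, 0.1, 0, -0.054, 0.159, 0, 0.1, 0, -0.054, 0.159, 0, 0.1, 0, -0.054, 0.159, 0, 0.1, 0, -0.02, 0.058, 0, 0.1, 0, 0, 0, 0, 0.1, 0, 0, 0, 0, 0.1]'

```text
t: 7.0
ee_pos: [0.4929, -0.0235, 0.2021]
tcp_rot: [0.374, 0.601, -0.374, 0.6]
contact_force: [-0.2, 0.7, -1.7]
gripper_width: 0.02
```

```bash
python3 shot.py w6;python3 shot.py s6 side;python3 shot.py t6 top
python3 - <<'E'
from h import *
import pickle
a=[]
for n,q in(("s6",(.494,-.024,.1)),("t6",(.494,-.024,.1))):
    s,c=pickle.load(open(n+".pkl","rb"));u,v=proj(c,np.array(q)).astype(int);print(n,u-45,v-50)
    a.append(cv2.resize(c["pixels"][v-50:v+40,u-45:u+45,::-1],None,fx=4.4,fy=4.4,interpolation=cv2.INTER_CUBIC))
cv2.imwrite("pics/st6.png",np.hstack(a))
E
```

```text
t 7.0 pos [ 0.4929 -0.0235  0.2021] jawaz 26.22 x [-0.002  0.001 -1.   ] F [-0.2  0.7 -1.7] w 0.02 q [ 0.48  0.07 -0.54  1.85  0.04  1.23  0.39]
t 7.05 pos [ 0.493  -0.0228  0.2024] jawaz 26.3 x [-0.001  0.001 -1.   ] F [-0.1  1.  -1.5] w 0.0202 q [ 0.48  0.07 -0.54  1.85  0.04  1.23  0.39]
t 7.1 pos [ 0.4931 -0.0226  0.2026] jawaz 26.34 x [-0.001  0.001 -1.   ] F [ 0.1  1.6 -0.7] w 0.02 q [ 0.48  0.07 -0.54  1.85  0.04  1.23  0.39]
s6 253 123
t6 298 157
```

View pics/w6.png

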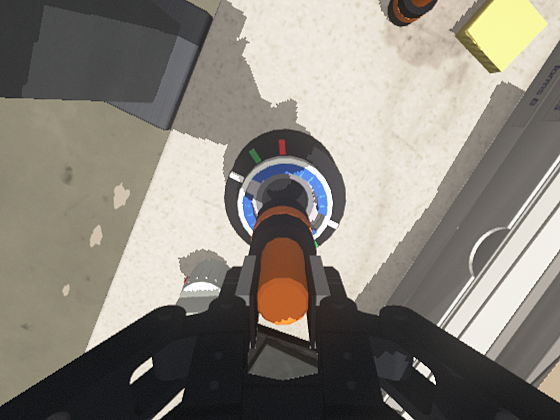

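View pics/st6.png

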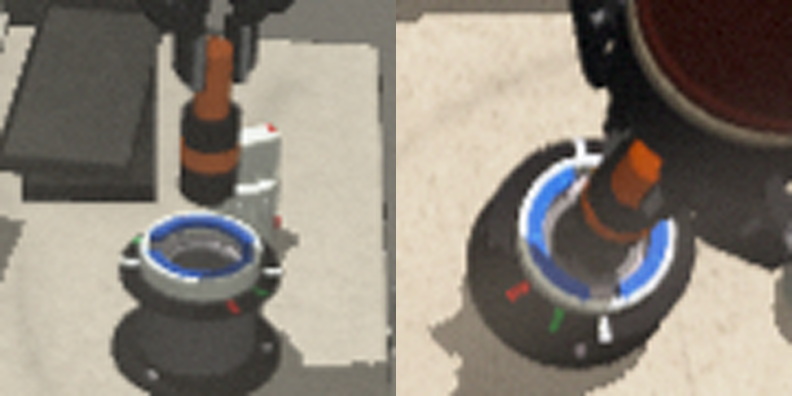

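```bash
python3 - <<'E'
from h import *
s,c=pickle.load(open("w6.pkl","rb"));T=wT(s,c);r=R.from_quat(s["tcp_rot"]).as_matrix()
cv2.imwrite("pics/w6c.png",cv2.resize(c["pixels"][120:330,205:355,::-1],None,fx=4,fy=4,interpolation=cv2.INTER_CUBIC)[:,:])
ee=s["ee_pos"]
# predicted outlines: cartridge on TCP axis; station at est
im=c["pixels"][:,:,::-1].copy();im=cv2.resize(im,None,fx=4,fy=4,interpolation=cv2.INTER_CUBIC)
th=np.linspace(0,2*np.pi,90)
def circ(cx,cy,z,rad,col):
    P=np.stack([cx+rad*np.cos(th),cy+rad*np.sin(th),0*th+z],1);cv2.polylines(im,[((proj(c,P,T)+.5)*4).astype(int)],True,col,1)
circ(.4942,-.0240,.067,.0515,(0,255,0));circ(.4942,-.024,.083,.0382,(255,0,255));
b=ee[2]-.079
circ(ee[0],ee[1],b+.103,.011,(255,255,0));circ(ee[0],ee[1],b+.0585,.018,(255,255,0));circ(ee[0],ee[1],b+.004,.018,(255,255,0))
cv2.imwrite("pics/w6o.png",im[480:1320,820:1420][:,:][::1])
E
python3 -c "
import cv2;a=cv2.imread('pics/w6o.png');cv2.imwrite('pics/w6o2.png',a[0:600])"
```

```text
(no output)
```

View pics/w6o2.png

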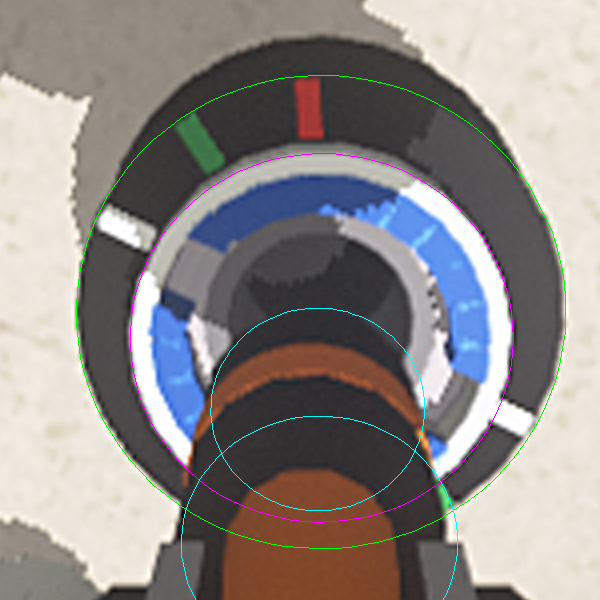

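The station outline overlay fits. The cartridge sits about 0.9 mm toward -y of the tool. I'll correct that and lower to just above the mouth.

>>> drive_tool --steps '[0.04, 0.005, 0.005, 0, 0.1, 0.08, 0, 0, 0, 0.1, 0.06, 0, 0, 0, 0.1, 0.03, 0, 0, 0, 0.1, 0, 0, 0, 0, 0.1, 0, 0, 0, 0, 0.1]'

```text
t: 7.75
ee_pos: [0.4954, -0.0247, 0.1509]
tcp_rot: [0.374, 0.6, -0.373, 0.6]
contact_force: [-0.7, -0.3, -1.4]
gripper_width: 0.0202
```

>>> drive_tool --steps '[0.02, 0, 0, 0, 0.1, 0.02, 0, 0, 0, 0.1, 0.02, 0, 0, 0, 0.1, 0, 0, 0, 0, 0.1]'

```text
t: 8.15
ee_pos: [0.4947, -0.0248, 0.1348]
tcp_rot: [0.374, 0.601, -0.374, 0.6]
contact_force: [-1.0, 1.3, -1.4]
gripper_width: 0.02
```

```bash
python3 shot.py w7; python3 shot.py s7 side
python3 - <<'E'
from h import *
s,c=pickle.load(open("w7.pkl","rb"));s2,c2=pickle.load(open("s7.pkl","rb"))
a=cv2.resize(c["pixels"][120:330,180:380,::-1],None,fx=2.2,fy=2.2,interpolation=cv2.INTER_CUBIC)
b=cv2.resize(c2["pixels"][123:213,253:343,::-1],(342,462),interpolation=cv2.INTER_CUBIC)
cv2.imwrite("pics/c7.png",np.hstack([a[:462],b]))
E
```

```text
t 8.15 pos [ 0.4947 -0.0248  0.1348] jawaz 26.21 x [-0.001  0.    -1.   ] F [-1.   1.3 -1.4] w 0.02 q [ 0.47  0.14 -0.54  1.93  0.08  1.1   0.35]
t 8.2 pos [ 0.4948 -0.0249  0.1352] jawaz 26.21 x [-0.001  0.    -1.   ] F [ 0.2  0.8 -1.7] w 0.0203 q [ 0.47  0.14 -0.54  1.93  0.08  1.1   0.35]
```

View pics/c7.png

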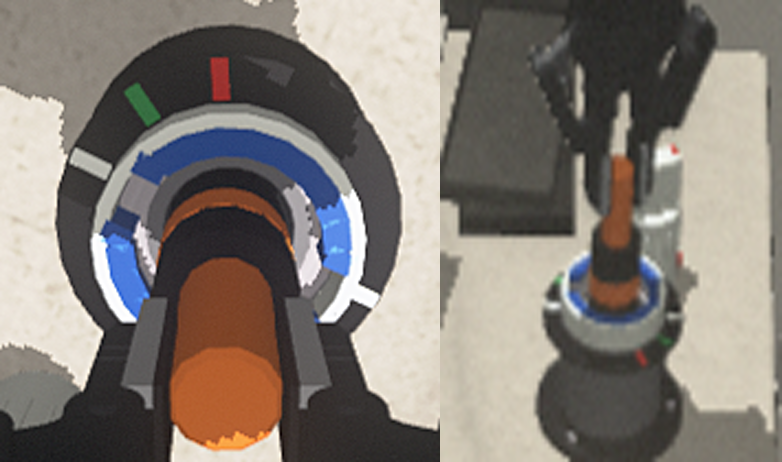

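The foot is already about 12 mm below the mouth with no contact force, so it's in the bore. Continuing down.

>>> drive_tool --steps '[0.03, 0, 0, 0, 0.1, 0.03, 0, 0, 0, 0.1, 0.03, 0, 0, 0, 0.1, 0.03, 0, 0, 0, 0.1, 0, 0, 0, 0, 0.1]'

```text
t: 8.75
ee_pos: [0.4946, -0.0248, 0.1043]
tcp_rot: [0.373, 0.601, -0.374, 0.6]
contact_force: [0.4, 1.6, -2.1]
gripper_width: 0.0202
```

>>> drive_tool --steps '[0.02, 0, 0, 0, 0.1, 0.016, 0, 0, 0, 0.1, 0.012, 0, 0, 0, 0.1, 0.012, 0, 0, 0, 0.1, 0, 0, 0, 0, 0.1]'

```text
t: 9.25
ee_pos: [0.4949, -0.0249, 0.0902]
tcp_rot: [0.374, 0.601, -0.374, 0.6]
contact_force: [-0.8, 2.5, -2.2]
gripper_width: 0.0204
```

>>> drive_tool --steps '[0.006, 0, 0, 0, 0.1, 0.006, 0, 0, 0, 0.1, 0, 0, 0, 0, 0.1]'

```text
t: 9.55
ee_pos: [0.4952, -0.0248, 0.0875]
tcp_rot: [0.374, 0.6, -0.374, 0.6]
contact_force: [-0.3, 2.9, -0.9]
gripper_width: 0.0204
```

>>> drive_tool --steps '[0.006, 0, 0, 0, 0.1, 0, 0, 0, 0, 0.1, 0, 0, 0, 0, 0.1]'

```text
t: 9.85
ee_pos: [0.4956, -0.0248, 0.0872]
tcp_rot: [0.374, 0.6, -0.373, 0.601]
contact_force: [-4.8, 4.1, 11.9]
gripper_width: 0.0201
```

Contact of about 12 N at TCP z = 0.087, exactly the home height. Releasing and rising.

>>> drive_tool --steps '[0, 0, 0, 0, 0.5, 0, 0, 0, 0, 0.5, 0, 0, 0, 0, 0.5, -0.06, 0, 0, 0, 0.5, -0.12, 0, 0, 0, 0.5, -0.15, 0, 0, 0, 0.5, -0.15, 0, 0, 0, 0.5, -0.06, 0, 0, 0, 0.5, 0, 0, 0, 0, 0.5]'

```text
t: 10.75
ee_pos: [0.4965, -0.0253, 0.2236]
tcp_rot: [0.374, 0.599, -0.373, 0.602]
contact_force: [1.0, 0.2, -1.1]
gripper_width: 0.0428
```

```bash
python3 shot.py w8; python3 shot.py s8 side
python3 - <<'E'
from h import *
s,c=pickle.load(open("w8.pkl","rb"));s2,c2=pickle.load(open("s8.pkl","rb"));T=wT(s,c)
p=proj(c,np.array([.4942,-.024,.083]),T).astype(int);u,v=p;print(u-60,v-75)
a=cv2.resize(c["pixels"][v-75:v+65,u-60:u+60,::-1],None,fx=3.5,fy=3.5,interpolation=cv2.INTER_CUBIC)
b=cv2.resize(c2["pixels"][123:213,263:333,::-1],(375,490),interpolation=cv2.INTER_CUBIC)
cv2.imwrite("pics/c8.png",np.hstack([a,b]))
E
```

```text
t 10.75 pos [ 0.4965 -0.0253  0.2236] jawaz 26.18 x [ 0.004 -0.001 -1.   ] F [ 1.   0.2 -1.1] w 0.0428 q [ 0.49  0.06 -0.54  1.82  0.03  1.27  0.4 ]
t 10.8 pos [ 0.4956 -0.0253  0.2218] jawaz 26.18 x [ 0.002 -0.001 -1.   ] F [ 0.1 -0.6 -0.1] w 0.0426 q [ 0.49  0.06 -0.54  1.82  0.03  1.27  0.4 ]
221 119
```

View pics/c8.png

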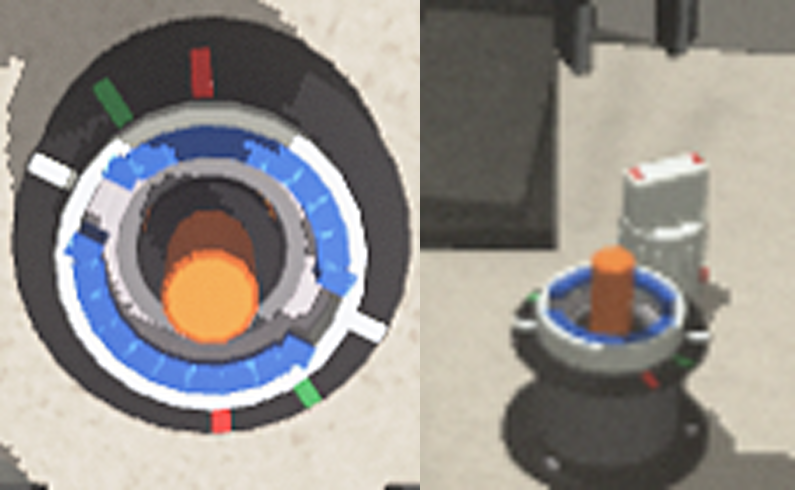

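The cartridge is home: neck about 28 mm above the collar in the side view, and its top at wrist px (281,204). Next, above the cap with the jaws across the bar.

>>> drive_tool --steps '[0, -0.081, 0.107, 0, 0.6, 0, -0.081, 0.107, 0, 0.6, 0, -0.081, 0.107, 0, 0.6, 0, -0.081, 0.107, 0, 0.6, 0, 0, 0, 0.09, 0.6, 0, 0, 0, 0.09, 0.6, 0, 0, 0, 0.09, 0.6, 0, 0, 0, 0.09, 0.6, 0, 0, 0, 0.09, 0.6, 0, 0, 0, 0.09, 0.6]'

```text
t: 11.85
ee_pos: [0.4688, -0.1567, 0.2193]
tcp_rot: [-0.588, -0.392, 0.589, -0.391]
contact_force: [-0.1, -1.1, -0.3]
gripper_width: 0.051
```

>>> drive_tool --steps '[0, 0, 0, 0.09, 0.6, 0, 0, 0, 0.09, 0.6, 0, 0, 0, 0.09, 0.6, 0, 0, 0, 0.09, 0.6, 0, 0, 0, 0.061, 0.6, 0, 0, 0, 0, 0.6, 0, 0, 0, 0, 0.6]'

```text
t: 12.55
ee_pos: [0.4691, -0.1566, 0.22]
tcp_rot: [-0.683, -0.183, 0.684, -0.182]
contact_force: [0.2, -0.5, -0.3]
gripper_width: 0.0508
```

```bash
python3 shot.py w9;python3 - <<'E'
from h import *
s,c=pickle.load(open("w8.pkl","rb"));T=wT(s,c);print("neck",atz(c,281,204.4,.111,T))
s,c=pickle.load(open("w9.pkl","rb"));T=wT(s,c)
u,v=proj(c,np.array([.470,-.157,.082]),T).astype(int);print(u-45,v-45)
cv2.imwrite("pics/c9.png",cv2.resize(c["pixels"][v-45:v+45,u-45:u+45,::-1],None,fx=6,fy=6,interpolation=cv2.INTER_CUBIC))
E
```

```text
t 12.55 pos [ 0.4691 -0.1566  0.22  ] jawaz -60.11 x [-0.002  0.001 -1.   ] F [ 0.2 -0.5 -0.3] w 0.0508 q [ 0.6   0.05 -0.37  1.83  0.02  1.27 -0.83]
neck [ 0.49441146 -0.02469936  0.111     ]
239 150
```

View pics/c9.png

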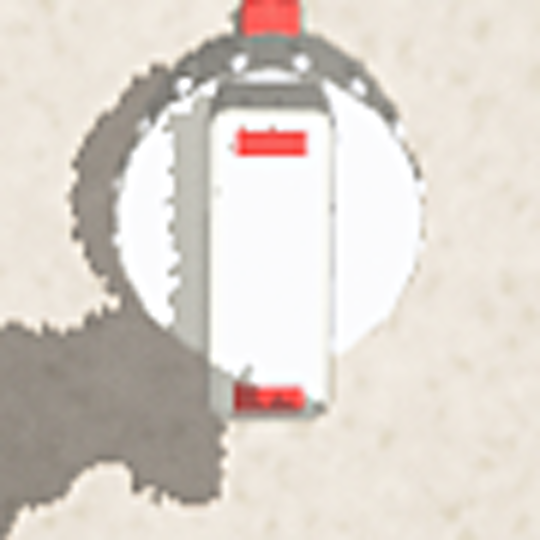

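View pics/w9.png

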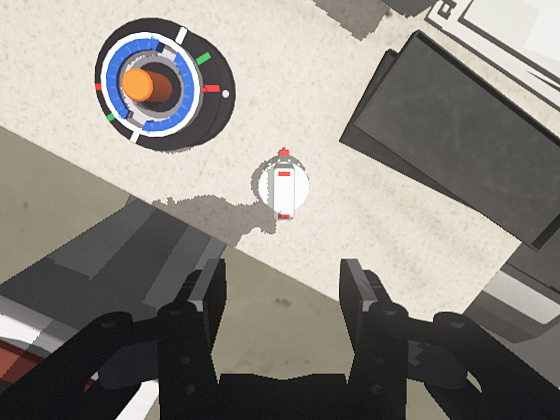

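Run:
```python
from h import *
s,c=pickle.load(open("w9.pkl","rb"));T=wT(s,c);r=R.from_quat(s["tcp_rot"]).as_matrix()
f=lambda x,y,z:atz(c,239+x/6,150+y/6,z,T)
a,b=f(271,143,.082),f(268.5,399,.082);p=(f(271,107,.082)+f(268.5,416,.082))/2
print(p,(p-s["ee_pos"])@r,np.linalg.norm(a-b),np.degrees(np.arctan2(*(a-b)[1::-1])),np.linalg.norm(f(271,107,.082)-f(268,416,.082)))
m=(a+b)/2;print(m,(m-s["ee_pos"])@r)
```

```text
[ 0.47068154 -0.15608004  0.082     ] [ 0.13800122  0.00046951 -0.00177315] 0.0372926566177628 29.41542285232006 0.04489627105183857
[ 0.46962071 -0.15669225  0.082     ] [ 0.13800266  0.00047166 -0.00054835]
```

>>> drive_tool --steps '[0, 0.002, -0.004, 0.005, 0.55, 0.13, 0, 0, 0, 0.55, 0.16, 0, 0, 0, 0.55, 0.16, 0, 0, 0, 0.55, 0.13, 0, 0, 0, 0.55, 0.068, 0, 0, 0, 0.55, 0, 0, 0, 0, 0.55, 0, 0, 0, 0, 0.55]'

```text
t: 13.4
ee_pos: [0.4711, -0.1566, 0.0595]
tcp_rot: [0.684, 0.179, -0.684, 0.179]
contact_force: [0.9, -0.4, 0.4]
gripper_width: 0.047
```

```bash
python3 shot.py w10
```

```text
t 13.4 pos [ 0.4711 -0.1566  0.0595] jawaz -60.7 x [ 0.  0. -1.] F [ 0.9 -0.4  0.4] w 0.047 q [ 0.57  0.22 -0.38  2.01  0.1   0.94 -0.91]
```

View pics/w10.png

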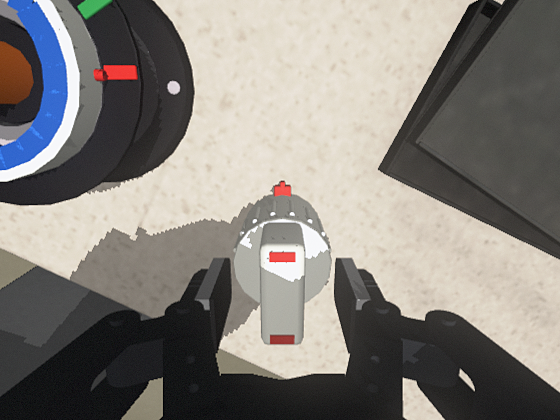

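Run:
```python
from h import *
s,c=pickle.load(open("w10.pkl","rb"));T=wT(s,c);r=R.from_quat(s["tcp_rot"]).as_matrix()
for q in [(282,243),(282,345),(282,257),(282,339)]:
    p=atz(c,*q,.082,T);print((p-s["ee_pos"])@r)
```

```text
[-0.02246412 -0.00114259 -0.02306395]
[-0.02247102 -0.00116299  0.0228204 ]
[-0.02246499 -0.00114516 -0.01727498]
[-0.02247057 -0.00116167  0.01986403]
```

The bar is centred between the pads (edges at ±23 mm). Lowering 3 mm, gripping and lifting.

>>> drive_tool --steps '[0.014, -0.003, 0, 0, 0.55, 0, 0, 0, 0, 0.05, 0, 0, 0, 0, 0.05, 0, 0, 0, 0, 0.05, 0, 0, 0, 0, 0.05, 0, 0, 0, 0, 0.05, 0, 0, 0, 0, 0.05]' --squeeze 60

```text
t: 14.15
ee_pos: [0.4708, -0.1562, 0.0561]
tcp_rot: [0.684, 0.178, -0.684, 0.179]
contact_force: [-1.5, -0.1, 6.0]
gripper_width: 0.0172
```

```bash
python3 shot.py w11
python3 - <<'E'
from h import *
s,c=pickle.load(open("w11.pkl","rb"))
cv2.imwrite("pics/c11.png",cv2.resize(c["pixels"][160:380,170:400,::-1],None,fx=2.5,fy=2.5,interpolation=cv2.INTER_CUBIC))
E
```

```text
t 14.15 pos [ 0.4708 -0.1562  0.0561] jawaz -60.74 x [ 0.001 -0.    -1.   ] F [-1.5 -0.1  6. ] w 0.0172 q [ 0.57  0.22 -0.38  2.01  0.1   0.93 -0.91]
```

View pics/c11.png

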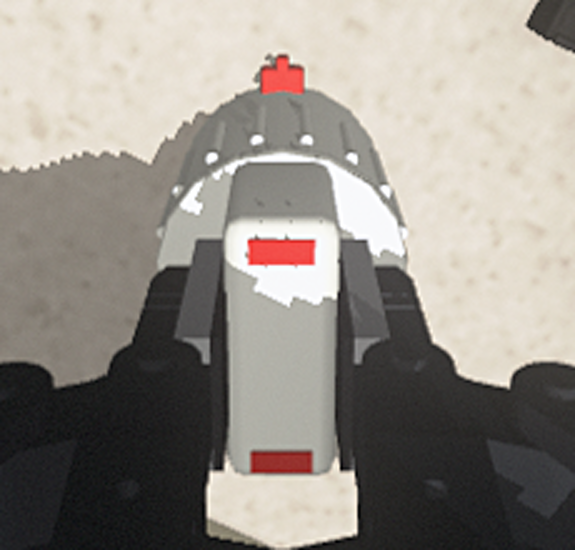

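>>> drive_tool --steps '[-0.08, 0, 0, 0, 0.05, -0.14, 0, 0, 0, 0.05, -0.16, 0, 0, 0, 0.05, -0.14, 0, 0, 0, 0.05, -0.06, 0, 0, 0, 0.05, 0, 0, 0, 0.083, 0.05, 0, 0, 0, 0.083, 0.05, 0, 0, 0, 0.083, 0.05, 0, 0, 0, 0.083, 0.05, 0, 0, 0, 0, 0.05]'

```text
t: 15.2
ee_pos: [0.4702, -0.1559, 0.2003]
tcp_rot: [-0.707, 0.004, 0.707, 0.005]
contact_force: [-0.0, 0.4, -0.5]
gripper_width: 0.017
```

```bash
python3 shot.py w12; python3 shot.py s12 side
```

```text
t 15.2 pos [ 0.4702 -0.1559  0.2003] jawaz -90.73 x [-0.  0. -1.] F [-0.   0.4 -0.5] w 0.017 q [ 0.58  0.06 -0.36  1.86  0.02  1.23 -1.37]
t 15.25 pos [ 0.4703 -0.1559  0.2004] jawaz -90.45 x [-0.  0. -1.] F [-0.6 -0.9 -1.2] w 0.0168 q [ 0.58  0.06 -0.36  1.86  0.02  1.23 -1.37]
```

View pics/w12.png

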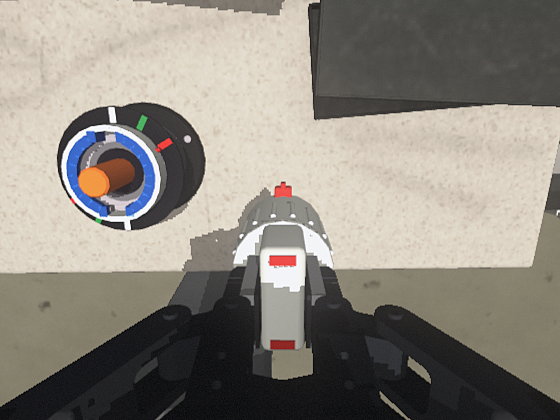

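View pics/s12.png

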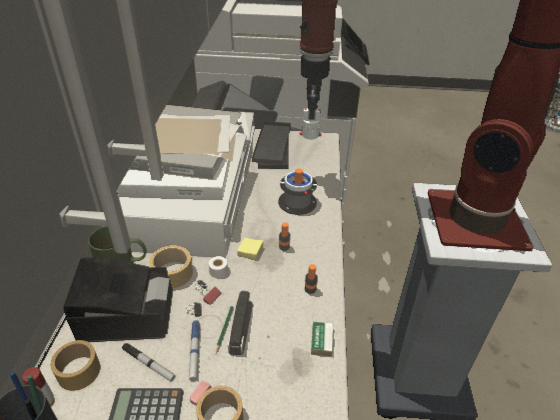

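Run:
```python
from h import *
s,c=pickle.load(open("w12.pkl","rb"));T=wT(s,c);r=R.from_quat(s["tcp_rot"]).as_matrix()
cv2.imwrite("pics/c12.png",cv2.resize(c["pixels"][95:240,50:215,::-1],None,fx=4.8,fy=4.8,interpolation=cv2.INTER_CUBIC))
cv2.imwrite("pics/c12b.png",cv2.resize(c["pixels"][170:360,220:345,::-1],None,fx=4,fy=4,interpolation=cv2.INTER_CUBIC)[:600])
```

```text
(no output)
```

View pics/c12.png

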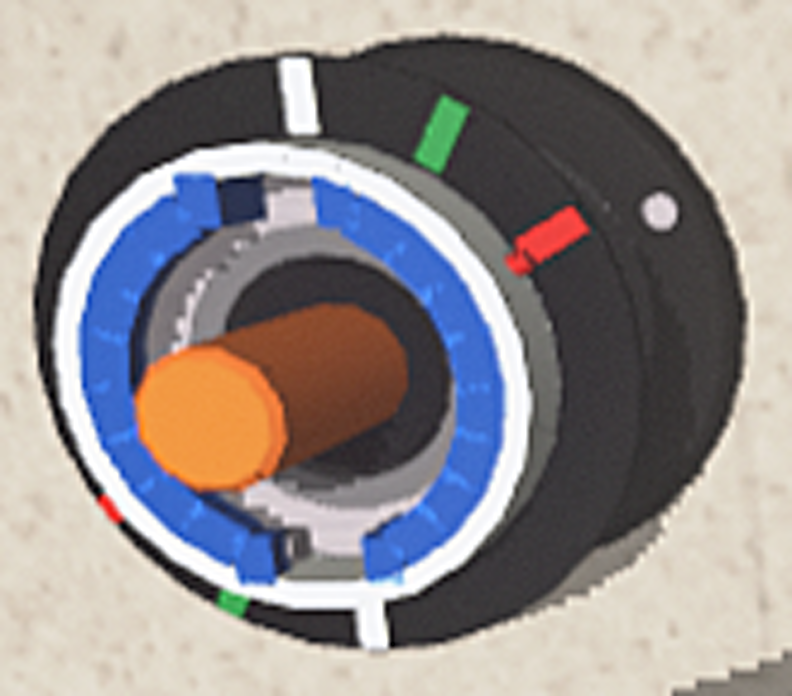

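View pics/c12b.png

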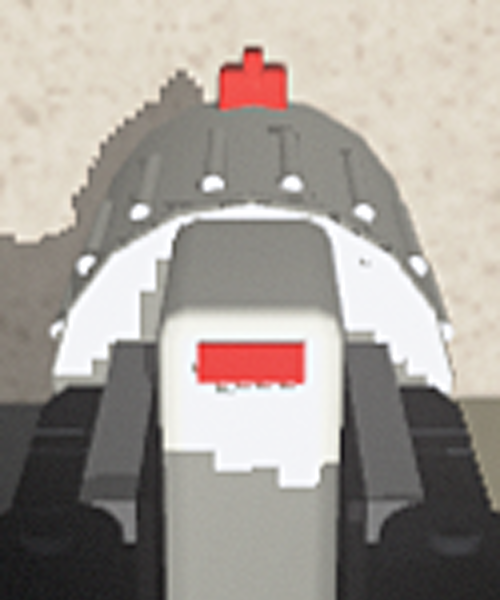

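Run:
```python
from h import *
s,c=pickle.load(open("w12.pkl","rb"));T=wT(s,c)
f=lambda x,y,z:atz(c,50+x/4.8,95+y/4.8,z,T)
a,b=f(295,58,.067),f(375,648,.067);print((a+b)/2,np.linalg.norm(a-b),np.degrees(np.arctan2(*(a-b)[1::-1])))
from scipy.optimize import least_squares
im=c["pixels"];h=cv2.cvtColor(im,cv2.COLOR_RGB2HSV)
for z,pts in [(.083,[(55,345),(530,430),(250,143),(340,608),(110,215),(130,500)])]:
    P=np.array([f(x,y,z) for x,y in pts]);q=least_squares(lambda p:np.hypot(P[:,0]-p[0],P[:,1]-p[1])-p[2],[.494,-.024,.04]);print(q.x,q.fun.round(4))
# neck
P=np.array([f(x,y,.111) for x,y in [(134,415),(287,430),(205,345),(222,492)]]);print("neck",P.mean(0))
# slot gaps midpoints: top gap corners at z .083
for e in [((218,178),(315,178)),((272,580),(366,572))]:
    print((f(*e[0],.083)+f(*e[1],.083))/2, np.linalg.norm(f(*e[0],.083)-f(*e[1],.083)))
```

```text
[ 0.49334842 -0.02356115  0.067     ] 0.10112805883682932 -0.8912606942890074
[ 0.49387029 -0.02477092  0.03741603] [ 0.0011 -0.0003  0.0001  0.0007 -0.0005 -0.0013]
neck [ 0.49373926 -0.02552083  0.111     ]
[ 0.5261004  -0.02477704  0.083     ] 0.015034761857600457
[ 0.46139243 -0.02301119  0.083     ] 0.015895972778555614
```

>>> drive_tool --steps '[0, -0.08, -0.014, 0, 0.05, 0, -0.13, -0.023, 0, 0.05, 0, -0.15, -0.026, 0, 0.05, 0, -0.11, -0.02, 0, 0.05, 0, -0.057, -0.01, 0, 0.05, 0, 0, 0, 0.002, 0.05, 0, 0, 0, 0, 0.05, 0, 0, 0, 0, 0.05]'

```text
t: 16.1
ee_pos: [0.4949, -0.0259, 0.2005]
tcp_rot: [-0.707, 0.005, 0.707, 0.005]
contact_force: [-0.0, -0.7, -1.1]
gripper_width: 0.0167
```

```bash
python3 shot.py w13;python3 shot.py s13 side;python3 shot.py t13 top
python3 - <<'E'
from h import *
s,c=pickle.load(open("w13.pkl","rb"));T=wT(s,c)
k=4;im=cv2.resize(c["pixels"][:,:,::-1],None,fx=k,fy=k,interpolation=cv2.INTER_CUBIC)
th=np.linspace(0,2*np.pi,90);ee=s["ee_pos"]
def circ(cx,cy,z,rad,col):
    P=np.stack([cx+rad*np.cos(th),cy+rad*np.sin(th),0*th+z],1);cv2.polylines(im,[((proj(c,P,T)+.5)*k).astype(int)],True,col,1)
circ(.495,-.0245,.067,.0515,(0,255,0));circ(.495,-.0245,.083,.0382,(255,0,255))
b=ee[2]-.0561
circ(ee[0],ee[1],b+.052,.024,(255,255,0));circ(ee[0],ee[1],b+.004,.024,(255,255,0))
cv2.imwrite("pics/c13.png",im[480:1080,780:1480])
a=[]
for n,(u,v) in(("s13",(253,103)),("t13",(298,157))):
    _,c=pickle.load(open(n+".pkl","rb"));a.append(cv2.resize(c["pixels"][v:v+110,u:u+90,::-1],None,fx=4.4,fy=4.4,interpolation=cv2.INTER_CUBIC))
cv2.imwrite("pics/st13.png",np.hstack(a))
E
```

```text
t 16.1 pos [ 0.4949 -0.0259  0.2005] jawaz -90.83 x [-0. -0. -1.] F [-0.  -0.7 -1.1] w 0.0167 q [ 0.43  0.07 -0.49  1.85  0.03  1.23 -1.65]
t 16.15 pos [ 0.4949 -0.0259  0.2005] jawaz -90.86 x [-0. -0. -1.] F [-0.   0.2 -1.2] w 0.0168 q [ 0.43  0.07 -0.49  1.85  0.03  1.23 -1.65]
t 16.2 pos [ 0.4949 -0.0257  0.2005] jawaz -90.87 x [-0. -0. -1.] F [ 0.4  0.2 -1.1] w 0.017 q [ 0.43  0.07 -0.49  1.85  0.03  1.23 -1.65]
```

View pics/c13.png

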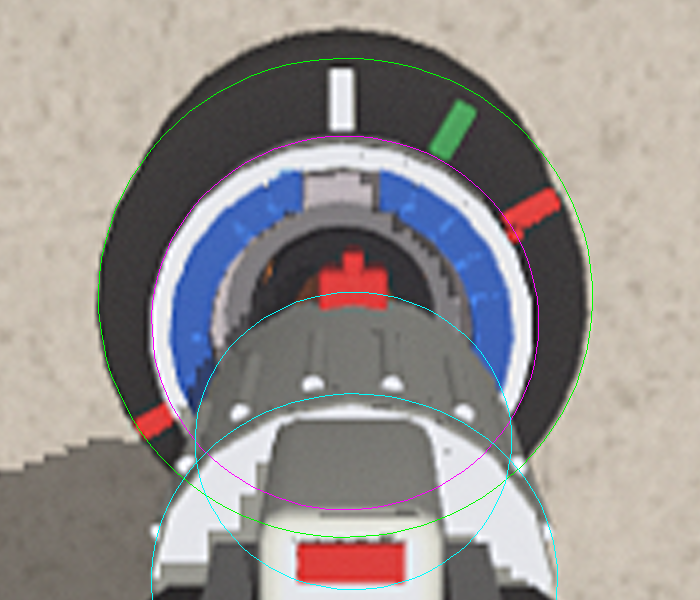

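View pics/st13.png

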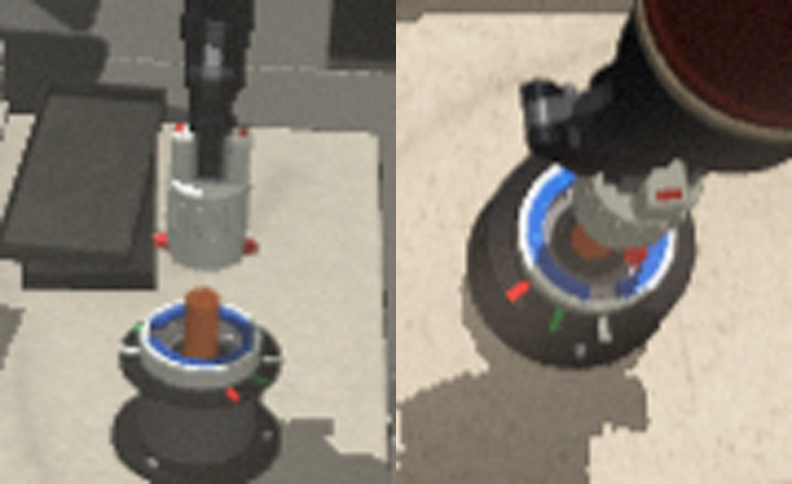

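Run:
```python
from h import *
s,c=pickle.load(open("w13.pkl","rb"));T=wT(s,c);r=R.from_quat(s["tcp_rot"]).as_matrix();ee=s["ee_pos"]
P=lambda y,z,h:proj(c,ee+r@np.array([.0561-h,y,z]),T)*4-[780,480]
print("nub tip top",P(0,-.0315,.007),"lug top front",P(0,-.029,.007),"skirt top front",P(0,-.024,.052),"bar top far edge",P(0,-.023,.082))
for cx in(.493,.494,.495,.496):
  f=lambda d,z:(proj(c,np.array([cx+d,-.024,z]),T)*4-[780,480])[1].round(1)
  print(cx,"ring far",f(.0382,.083),"mark ctr",f(.044,.067),"mouth far",f(.0192,.068),"dial far",f(.0515,.067))
```

```text
nub tip top [351.60697598 244.29648791] lug top front [351.60149438 261.38972509] skirt top front [352.40072675 391.87087685] bar top far edge [353.24094448 503.04761097]
0.493 ring far 144.8 mark ctr 104.7 mouth far 227.9 dial far 66.4
0.494 ring far 139.6 mark ctr 99.6 mouth far 223.1 dial far 61.3
0.495 ring far 134.3 mark ctr 94.5 mouth far 218.2 dial far 56.1
0.496 ring far 128.9 mark ctr 89.4 mouth far 213.4 dial far 51.0
```

Relative to the station, the cap is right in tool z and about 2 mm off in tool y. I'll correct that and lower to just above the flange.

>>> drive_tool --steps '[0, -0.008, 0, 0, 0.05, 0.05, 0, 0, 0, 0.05, 0.06, 0, 0, 0, 0.05, 0.06, 0, 0, 0, 0.05, 0.045, 0, 0, 0, 0.05, 0, 0, 0, 0, 0.05, 0, 0, 0, 0, 0.05]'

```text
t: 16.95
ee_pos: [0.4951, -0.0225, 0.1467]
tcp_rot: [-0.707, 0.005, 0.707, 0.005]
contact_force: [0.6, -0.3, -0.1]
gripper_width: 0.0169
```

```bash
python3 shot.py w14;python3 shot.py s14 side;python3 - <<'E'
from h import *
s,c=pickle.load(open("w14.pkl","rb"))
a=cv2.resize(c["pixels"][140:290,190:370,::-1],None,fx=4.2,fy=4,interpolation=cv2.INTER_CUBIC)
cv2.imwrite("pics/c14.png",a)
_,c=pickle.load(open("s14.pkl","rb"));cv2.imwrite("pics/s14c.png",cv2.resize(c["pixels"][110:220,250:345,::-1],None,fx=5,fy=5,interpolation=cv2.INTER_CUBIC))
E
```

```text
t 16.95 pos [ 0.4951 -0.0225  0.1467] jawaz -90.79 x [-0.  0. -1.] F [ 0.6 -0.3 -0.1] w 0.0169 q [ 0.42  0.12 -0.49  1.92  0.06  1.12 -1.68]
t 17.0 pos [ 0.4954 -0.0225  0.1472] jawaz -90.79 x [ 0.001  0.    -1.   ] F [-0.6  0.6 -0.3] w 0.0167 q [ 0.42  0.12 -0.49  1.92  0.06  1.12 -1.68]
```

View pics/c14.png

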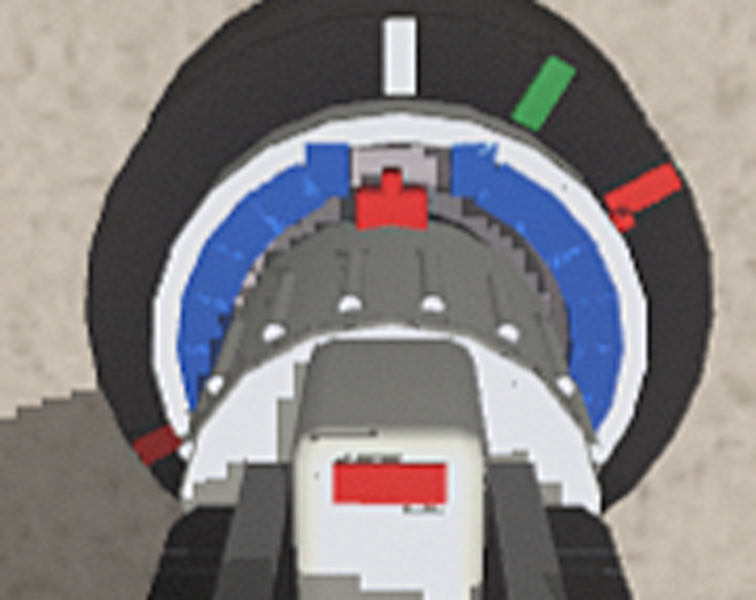

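View pics/s14c.png

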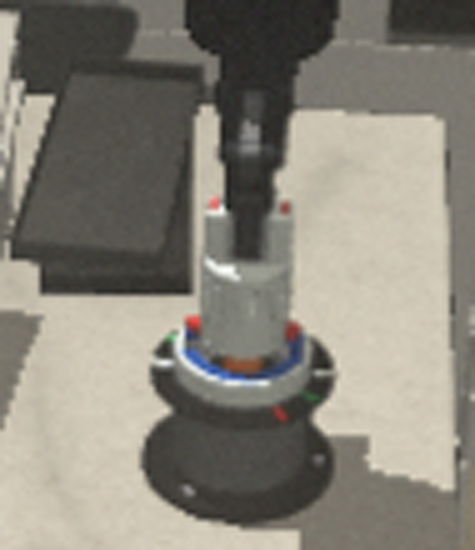

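Run:
```python
from h import *
s,c=pickle.load(open("w14.pkl","rb"));T=wT(s,c);r=R.from_quat(s["tcp_rot"]).as_matrix();ee=s["ee_pos"]
S=lambda p:(p-np.array([190,140]))*[4.2,4]
P=lambda y,z,h:S(proj(c,ee+r@np.array([.0561-h,y,z]),T)).round(1)
print("nub tip top",P(0,-.0315,.007),"lug top front",P(0,-.029,.007),"skirt top front",P(0,-.024,.052))
for cx in(.494,.495,.496):
  f=lambda d,z:S(proj(c,np.array([cx+d,-.0237,z]),T)).round(1)
  print(cx,"ring far",f(.0382,.083),"mark in/out ctr",f(.044,.067),"slot end",f(.0335,.083))
```

```text
nub tip top [390.2 164.3] lug top front [390.2 181.4] skirt top front [391.  311.9]
0.494 ring far [395.1 107.8] mark in/out ctr [394.1  55.6] slot end [395.5 138.3]
0.495 ring far [395.1 101.2] mark in/out ctr [394.1  49.4] slot end [395.5 131.8]
0.496 ring far [395.   94.7] mark in/out ctr [394.   43.2] slot end [395.4 125.3]
```

>>> drive_tool --steps '[0, 0.005, 0.002, 0, 0.05, 0.012, 0, 0, 0, 0.05, 0.012, 0, 0, 0, 0.05, 0, 0, 0, 0, 0.05, 0, 0, 0, 0, 0.05]'

```text
t: 17.55
ee_pos: [0.4945, -0.0237, 0.1407]
tcp_rot: [-0.707, 0.005, 0.707, 0.005]
contact_force: [-0.0, 0.8, -0.4]
gripper_width: 0.0168
```

```bash
python3 shot.py w15;python3 - <<'E'
from h import *
s,c=pickle.load(open("w15.pkl","rb"))
a=cv2.resize(c["pixels"][140:290,190:370,::-1],None,fx=4.2,fy=4,interpolation=cv2.INTER_CUBIC)
cv2.imwrite("pics/c15.png",a)
E
```

```text
t 17.55 pos [ 0.4945 -0.0237  0.1407] jawaz -90.79 x [-0.  0. -1.] F [-0.   0.8 -0.4] w 0.0168 q [ 0.42  0.12 -0.49  1.93  0.07  1.11 -1.68]
```

View pics/c15.png

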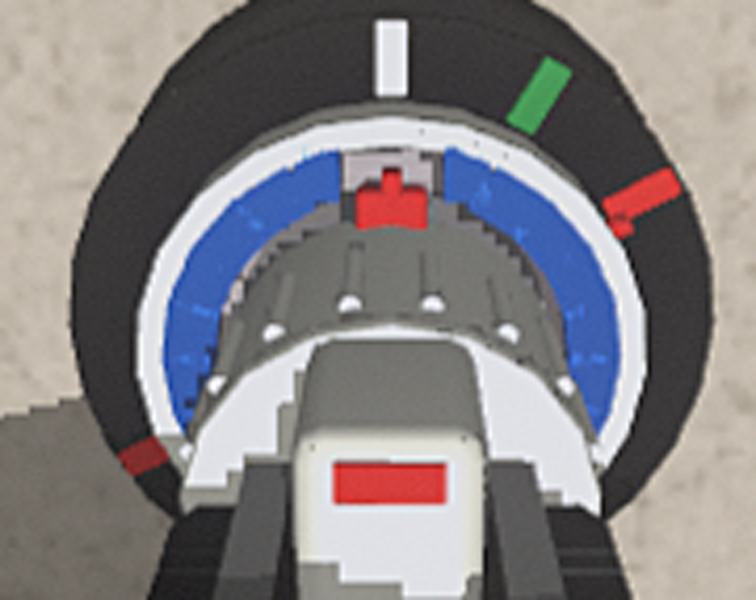

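The lug (px 392) is now centred in the slot (341–444). Lowering gently.

>>> drive_tool --steps '[0.012, 0, 0, 0, 0.05, 0.012, 0, 0, 0, 0.05, 0, 0, 0, 0, 0.05]'

```text
t: 17.9
ee_pos: [0.4943, -0.0238, 0.1343]
tcp_rot: [-0.707, 0.005, 0.707, 0.005]
contact_force: [-0.3, -0.1, -1.0]
gripper_width: 0.0169
```

>>> drive_tool --steps '[0.012, 0, 0, 0, 0.05, 0.012, 0, 0, 0, 0.05, 0, 0, 0, 0, 0.05]'

```text
t: 18.2
ee_pos: [0.4943, -0.0238, 0.1283]
tcp_rot: [-0.707, 0.005, 0.707, 0.005]
contact_force: [-0.5, 0.1, -0.9]
gripper_width: 0.0174
```

>>> drive_tool --steps '[0.01, 0, 0, 0, 0.05, 0, 0, 0, 0, 0.05, 0, 0, 0, 0, 0.05]'

```text
t: 18.5
ee_pos: [0.4946, -0.0238, 0.1263]
tcp_rot: [-0.707, 0.005, 0.707, 0.005]
contact_force: [0.2, 0.1, 0.1]
gripper_width: 0.0168
```

>>> drive_tool --steps '[0.008, 0, 0, 0, 0.05, 0, 0, 0, 0, 0.05]'

```text
t: 18.7
ee_pos: [0.4947, -0.0238, 0.1243]
tcp_rot: [0.707, -0.005, -0.707, -0.005]
contact_force: [-0.6, -0.3, -1.5]
gripper_width: 0.0167
```

>>> drive_tool --steps '[0.006, 0, 0, 0, 0.05, 0, 0, 0, 0, 0.05, 0, 0, 0, 0, 0.05]'

```text
t: 19.0
ee_pos: [0.4948, -0.0239, 0.1241]
tcp_rot: [0.707, -0.005, -0.707, -0.005]
contact_force: [-6.0, -0.2, 13.6]
gripper_width: 0.0171
```

Contact at TCP z = 0.124, as computed for fully seated (0.068 + 0.056). A quick look before twisting.

```bash
python3 shot.py w16;python3 shot.py s16 side;python3 - <<'E'
from h import *
s,c=pickle.load(open("w16.pkl","rb"))
a=cv2.resize(c["pixels"][140:290,190:370,::-1],(480,400),interpolation=cv2.INTER_CUBIC)
_,c=pickle.load(open("s16.pkl","rb"));b=cv2.resize(c["pixels"][130:220,265:335,::-1],(311,400),interpolation=cv2.INTER_CUBIC)
cv2.imwrite("pics/c16.png",np.hstack([a,b]))
E
```

```text
t 19.0 pos [ 0.4948 -0.0239  0.1241] jawaz -90.8 x [ 0.001 -0.001 -1.   ] F [-6.  -0.2 13.6] w 0.0171 q [ 0.42  0.14 -0.49  1.94  0.08  1.07 -1.69]
t 19.05 pos [ 0.4949 -0.0239  0.1241] jawaz -90.81 x [ 0.001 -0.001 -1.   ] F [-5.4 -0.2 13.1] w 0.0168 q [ 0.42  0.14 -0.49  1.94  0.08  1.07 -1.69]
```

View pics/c16.png

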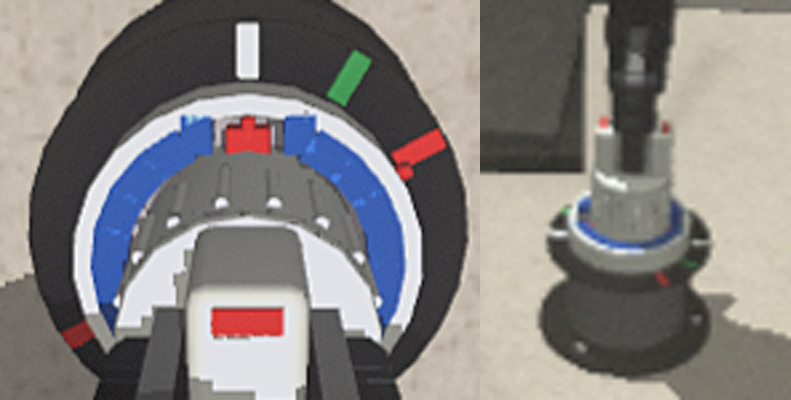

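The lugs are down through the slots and the cap is seated. Twisting clockwise in small steps, with a small release of the down-push.

>>> drive_tool --steps '[-0.002, 0, 0, 0.04, 0.05, 0, 0, 0, 0.04, 0.05, 0, 0, 0, 0.04, 0.05, 0, 0, 0, 0.04, 0.05, 0, 0, 0, 0, 0.05]'

```text
t: 19.6
ee_pos: [0.4952, -0.0237, 0.1241]
tcp_rot: [0.701, -0.094, -0.7, -0.094]
contact_force: [-0.7, -0.1, 6.3]
gripper_width: 0.0166
```

```bash
python3 shot.py w17;python3 - <<'E'
from h import *
s,c=pickle.load(open("w17.pkl","rb"));print(s["ft_torque"])
a=cv2.resize(c["pixels"][140:360,190:370,::-1],(480,587),interpolation=cv2.INTER_CUBIC)
cv2.imwrite("pics/c17.png",a)
E
```

```text
t 19.6 pos [ 0.4952 -0.0237  0.1241] jawaz -105.32 x [ 0.001 -0.    -1.   ] F [-0.7 -0.1  6.3] w 0.0166 q [ 0.4   0.14 -0.47  1.95  0.07  1.07 -1.94]
[0.06077573 0.31094927 0.02733251]
```

View pics/c17.png

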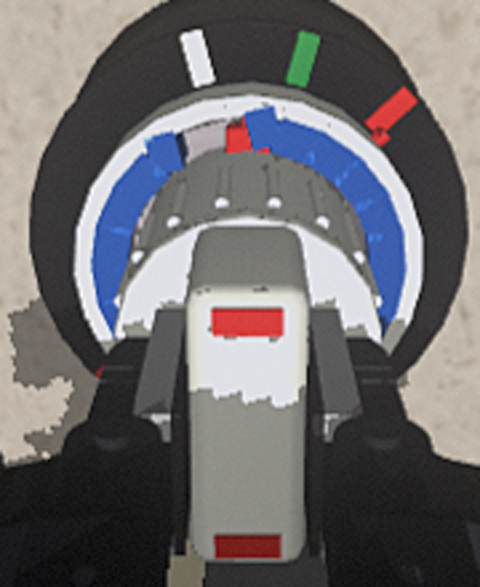

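The lug has gone under the flange and the cap is turning with the jaws, 14.5° so far. Continuing to 30°.

>>> drive_tool --steps '[0, 0, 0, 0.043, 0.05, 0, 0, 0, 0.043, 0.05, 0, 0, 0, 0.043, 0.05, 0, 0, 0, 0.043, 0.05, 0, 0, 0, 0, 0.05, 0, 0, 0, 0, 0.05]'

```text
t: 20.25
ee_pos: [0.4952, -0.0238, 0.1241]
tcp_rot: [0.682, -0.187, -0.681, -0.187]
contact_force: [-1.2, -0.2, 6.5]
gripper_width: 0.0164
```

```bash
python3 shot.py w18;python3 shot.py s18 side;python3 - <<'E'
from h import *
s,c=pickle.load(open("w18.pkl","rb"));print(s["ft_torque"])
a=cv2.resize(c["pixels"][140:360,190:370,::-1],(480,587),interpolation=cv2.INTER_CUBIC)
_,c=pickle.load(open("s18.pkl","rb"));b=cv2.resize(c["pixels"][120:230,265:325,::-1],(311,587),interpolation=cv2.INTER_CUBIC)
cv2.imwrite("pics/c18.png",np.hstack([a,b]))
E
```

```text
t 20.25 pos [ 0.4952 -0.0238  0.1241] jawaz -120.69 x [ 0.001 -0.    -1.   ] F [-1.2 -0.2  6.5] w 0.0164 q [ 0.38  0.14 -0.45  1.95  0.07  1.07 -2.21]
t 20.3 pos [ 0.4952 -0.0238  0.1241] jawaz -120.68 x [ 0.001 -0.    -1.   ] F [-1.2 -0.1  5.1] w 0.0168 q [ 0.38  0.14 -0.45  1.95  0.07  1.07 -2.21]
[ 0.0735934   0.21059863 -0.00882739]
```

View pics/c18.png

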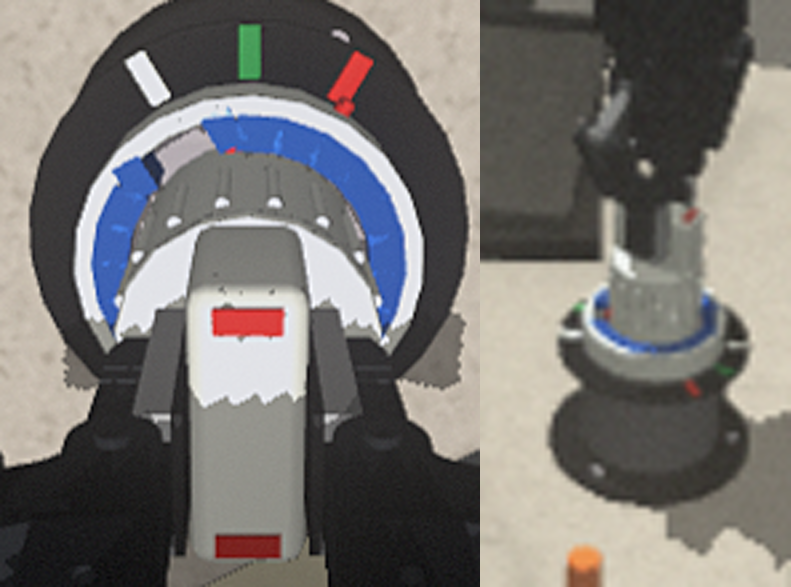

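The green mark (px 250) lines up with the cap's bar (px 247). Jaw turn is 29.9°, z = 0.124 (still seated), grip holding. Handing in.

```bash
python3 -c "
from rig import arm
s=arm.state();print(s['t'],s['ee_pos'],s['contact_force'],s['gripper_width']);print(arm.hand_in())"
```

```text
20.35 [ 0.49527602 -0.02379024  0.12414287] [-0.7488697  -0.77806361  5.62607533] 0.016919278717442005
the job is handed in; nothing more can be done
None
```

I slid the largest of the three cartridge look-alikes into the well until it touched the floor. Then I fitted the cap through the slots and twisted it clockwise to the green mark. I handed in at 20.4 s with the cap still held in the gripper at 60 N.

**Cartridge:** it met the floor with about 12 N at TCP z = 0.087, the height computed for fully home. The side view showed the neck well above the collar.

**Cap:** it met the seat at TCP z = 0.124, as computed, and stayed at that height through the twist. Contact peaked at about 14 N, and about 6 N of down-push remained at the end.

**Twist:** the jaws turned 29.9° from where the cap went in. In the last wrist picture the bar lined up with the green mark to within about 3 px (2.7x enlarged crop), short of the lock click.

**Disagreements and limits:**
- Wrist-camera positions were off by about 1 mm sideways, so I corrected the final alignments from the pictures.
- The drive joint can't be read. The wrist moment was also too noisy to confirm the spring torque, so the angle rests on the jaw reading and the pictures.
- I planned no motion near the stapler, sticky notes or staple box, and saw no sign of them moving, but I did not measure them again at the end.

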